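# Hang the keyhole shelf on the angle plate and put the loupe on it

### The job

Hang the small aluminium shelf bracket on the angle plate: slip its keyhole over the headed stud and slide it down until the neck of the stud is fully home at the top of the slot, then let go of it. Then stand the black loupe upright in the middle of the bracket's shelf. Do not disturb the cylinder square or the drilled 1-2-3 block.

Things in the scene. Friction and masses are not known exactly. Their poses are not given: they have to be found in the camera images.
- bracket: loose L-shaped aluminium bracket: upright plate 76 wide x 95 tall x 5 mm thick, level shelf at its foot (118 mm deep, 4 mm thick, rims to z 10), standing upright left or right of the angle plate, yaw within 0.35 rad; 0.18 to 0.29 kg. Origin: centre of the plate's lower back edge; z up, y along the width, shelf towards -x (the robot). Plate's back face at x 0
- grip_tab (a point): on the bracket: in the grip tab that stands on top of the plate, at x -6, y 0, z 118 mm in the bracket's frame. The tab is 12 mm thick (x -12 to 0), 36 mm wide, z 91 to 135 mm; pinch it across its thickness, along the bracket's x
- keyhole_entry (a point): on the bracket: centre of the keyhole's round entry, 26 mm across, mid-thickness of the plate (x -2.5, y 0, z 53 mm in the bracket's frame). From it a slot 12 mm wide runs straight up to z 79 mm
- slot_seat (a point): on the bracket: where the axis of the stud lies when fully home at the top of the slot, mid-thickness of the plate (x -2.5, z 75 mm): 22 mm above the entry's centre
- shelf_mid (a point): on the bracket: middle of the shelf's upper face, x -78, z 4 mm; the clear floor round it is 70 mm wide (y)
- angle_plate: fixed steel angle plate: upright board 100 wide, 14 thick, 117 mm tall, foot and gussets behind it. Origin: foot of its front face, centre; z up; the face looks along own -x, towards the robot (yaw within 0.25 rad). With the bracket home, back against the board, the bracket's origin is 30 mm above this one (52 mm while the head passes the entry) and the tab stands clear above the board
- stud_neck (a point): on the angle plate: mid-neck of the level headed stud that sticks out of the front face along -x, at x -4, y 0, z 105 mm in the angle plate's frame. Neck 8 mm in diameter and 8 mm long, then a round head 20 mm in diameter and 6 mm thick with a bevelled front
- loupe: loose black eye loupe, a waisted cylinder 33 mm in diameter and 36 mm tall, standing upright; origin: centre of its underside. It starts on the other side of the angle plate from the bracket
- cylinder_square: bystander: upright steel cylinder with a black top, 38 mm in diameter, 80 mm tall, behind and to the right of the angle plate; origin: centre of its underside
- block_123: bystander: low steel block with drilled holes, 50 x 50 x 25 mm, to the left of the angle plate; origin: centre of its underside
Not all that is in view belongs to the job. What is shaped like the bracket but brown is not meant. Of the things that look like the loupe, take the one that is farthest from the robot's base at the start.

How it is judged:
By the outcome, as a careful person would: the job done as asked, in the order asked, and still so for the second after the job is handed in, with the robot touching nothing.
It also fails if it takes over 53 s, if anything falls off the work surface, if the arm or the gripper's body presses on something with over 40 N, if the wrist force passes 120 N, or if a joint passes its speed limit or range.

### The arm

A 6-joint arm with a two-finger parallel gripper is mounted at the origin on a cart in front of the work surface, level with it; the furniture and walls round the work are solid. World frame = base frame: x ahead of the robot, y to its left, z up, the work surface at z = 0. Lengths are in m, angles in rad, forces in N, time in s.
With the tool pointing down it reaches from about 0.3 to 0.775 m from the base axis. Payload 14.6 kg.
Tool frame: the origin (TCP) lies at the very end of the fingers, on their centre line; the grasp point (between the pads) lies 19 mm behind it; z points along the fingers, y is the line along which they close (so a half turn about z gives the same grasp; the last joint's range is limited). The gripper opens to 94 mm and grips with 3 to 60 N. Pads are 16 mm wide; open, the fingers measure 119 mm over their backs; the gripper's body (75 mm by 177 mm) begins 78 mm behind the grasp point.
Start: joints at [-1.384, 0.3, 1.521, -0, 1.321, -0.067], TCP at [0.138, -0.532, 0.166] pointing down, gripper open.
Joint ranges: [-3.03, 3.03], [-0.79, 2.21], [0.23, 2.52], [-1.04, 4.18], [0, 3.07], [-2.55, 2.55]. Speed limits (rad/s): [2.22, 2.22, 2.57, 3.14, 3.14, 3.14].

### API

Orientations are given as [roll, pitch, yaw] about the fixed x, y, z axes, in that order (R = Rz(yaw) Ry(pitch) Rx(roll)).
In Python, from station import ctrl, cams gives the robot as it stands. The module is installed in compiled form; this text tells all that it offers.
- The arm moves only by the tool arm_command, never from a script. Its argument "plan" is a list that holds one entry, the list of rows, each a list of 7 numbers: the shift along the tool's x, y, z in a scale on which 1.0 is 1 m, then the turn, a rotation vector about the tool's x, y, z in parts of the range, where 1.0 means pi rad, then the closure, from -1 (fully open) to 1 (shut). A call has 1 to 12 rows; each row is the pose to reach, as a shift and turn from the pose commanded when the call began, along the tool's axes at that moment; what a row does not reach only later rows make up. A row lasts 1/10 s, in which the tool goes at most 50 mm and 8.59 degrees, less where a joint would pass 70% of its speed; a pose out of reach is approached as far as the arm can. A shift or turn number past 1, either way, is cut back to 1. A call with a gripper value outside its range is refused whole. The fingers move at their own pace and stop on an object; "squeeze" is the grip in N (left out, the last holds). Time passes only in rows, so rows that repeat a pose let the fingers close. It gives the time, the measured TCP pose, the force, the opening and the grip force at its end, in the units of the state.
- ctrl.get_obs(): the state, without advancing time (a new reading comes with each control period).
- cams.camera(name): name is "scene" or "top"; returns (picture, depth): 480x640x3 uint8, blue, green, red; 480x640 float32, m along the optical axis (not along the pixel's ray), 0 where there is no reading.
- cams.camera_info(name): a dict with "fx", "fy", "cx", "cy" (pixels), "dist_coeffs" ([k1, k2, p1, p2, k3] as OpenCV has them; the pictures are not rectified), "world_to_cam" (4x4, takes a point from world to camera coordinates). Camera axes: x right, y down, z forward; pixel columns grow to the right and rows downward; lengths in m; the calibration is good to about 2 mm. A picture is of the moment at which its call begins. camera_info takes no time and is no camera call.
- ctrl.hand_in(): hands the job in; it is judged then, once.
The state is a dict: "time_s": time; "qpos": joint angles; "joint_vel": joint speeds; "tau": joint torques, N m; "ee_pos": TCP position; "eef_rot": TCP orientation; "force": force on the tool from outside, world axes, zero at the start; "moment": the same for the moment, N m; "grip_width": finger opening in m; "grip_force": force on a finger pad.
Only numpy, scipy, OpenCV 4.12 (cv2) and the standard library are available. Lean on these libraries where they do the work, as an engineer would, in place of code of your own. Each camera call takes 0.05 s, during which the arm holds its last target. There are 200 camera calls.

## Working session

There is one attempt and no reset: what is moved stays moved. The work goes in short steps, Python scripts to look and compute and a tool call to move; the robot and the scene stay as the last step left them, time stands still between calls to the robot, and variables do not carry over. Pictures are saved under pics/ and viewed, at most 12 in all, crops included, and the job is handed in when it is done.

Besides the shell and the picture viewer there is one more tool, called after "Call:" in YAML: its name, and indented under it one key for each argument. arm_command: Moves the arm, as the interface text tells. Its arguments: {"type":"object","properties":{"plan":{"type":"array"},"squeeze":{"type":"number"}},"required":["plan"]}

```bash
mkdir -p pics; cat > h.py <<'E'
import numpy as np, cv2
from station import ctrl, cams
from scipy.spatial.transform import Rotation as R
def load(n): return np.load(f'pics/{n}.npz')
def snap(tag,n):
    im,d=cams.camera(n); np.savez(f'pics/{tag}_{n}.npz',im=im,d=d); cv2.imwrite(f'pics/{tag}_{n}.png',im); return im,d
def cal(n):
    c=cams.camera_info(n); K=np.array([[c['fx'],0,c['cx']],[0,c['fy'],c['cy']],[0,0,1]]); return K,np.array(c['dist_coeffs']),np.array(c['world_to_cam'])
def rays(n,uv):
    K,D,T=cal(n); p=cv2.undistortPoints(np.array(uv,float).reshape(-1,1,2),K,D)[:,0]
    d=np.c_[p,np.ones(len(p))]@T[:3,:3]; return -T[:3,:3].T@T[:3,3],d   # d has unit optical depth
def onz(n,uv,z):
    o,d=rays(n,uv); return o+d*((z-o[2])/d[:,2])[:,None]
def cloud(n,d):
    v,u=np.mgrid[0:480,0:640]; o,r=rays(n,np.c_[u.ravel(),v.ravel()])
    P=(o+r*d.reshape(-1,1)).reshape(480,640,3); P[d<=0]=np.nan; return P
def proj(n,P):
    K,D,T=cal(n); return cv2.projectPoints(np.array(P,float).reshape(-1,3),cv2.Rodrigues(T[:3,:3])[0],T[:3,3],K,D)[0][:,0]
E
python3 - <<'E'
from h import *
for n in('scene','top'):
    snap('a',n); K,D,T=cal(n); print(n,K[0,0],D,np.round(-T[:3,:3].T@T[:3,3],3),np.round(T[2,:3],3))
print(ctrl.get_obs())
E
```

```text
scene 464.55196604832054 [-0.07521007  0.          0.          0.          0.        ] [ 0.118 -0.627  0.794] [ 0.386  0.661 -0.644]
top 564.3969777945156 [-0.08303043  0.          0.          0.          0.        ] [0.307 0.055 1.333] [ 0.176 -0.002 -0.984]
{'time_s': 0.1, 'qpos': array([-1.38363150e+00,  3.00417256e-01,  1.52148988e+00, -2.47756559e-05,
        1.32068068e+00, -6.66350045e-02]), 'joint_vel': array([ 9.88340176e-05, -2.07386186e-04, -1.51995715e-03,  1.58352610e-03,
       -2.25392024e-04, -3.04103158e-04]), 'tau': array([ 1.49805805e-03, -5.32646012e+01, -3.53281689e+01,  7.09739607e-02,
        2.35136080e-02, -5.40585040e-05]), 'ee_pos': array([ 0.13801923, -0.53213388,  0.16545446]), 'eef_rot': array([-3.14059810e+00, -4.23185418e-05,  2.53805955e-01]), 'force': array([-0.11602009, -0.26865876, -0.01828329]), 'moment': array([ 0.05089438,  0.02609822, -0.03625982]), 'grip_force': 0.0, 'grip_width': 0.09428240544170237}
```

View pics/a_scene.png

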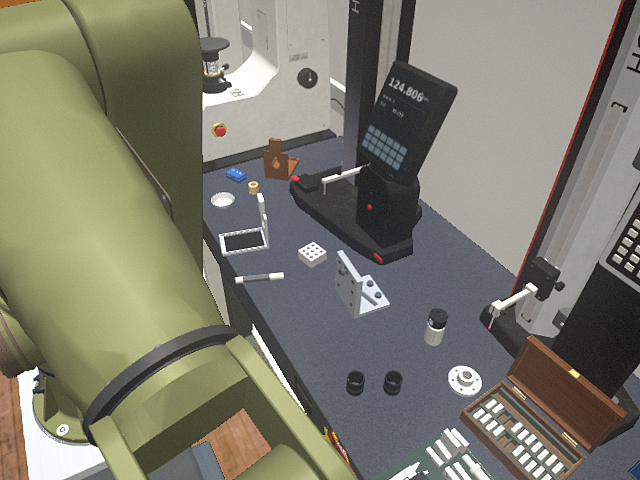

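View pics/a_top.png

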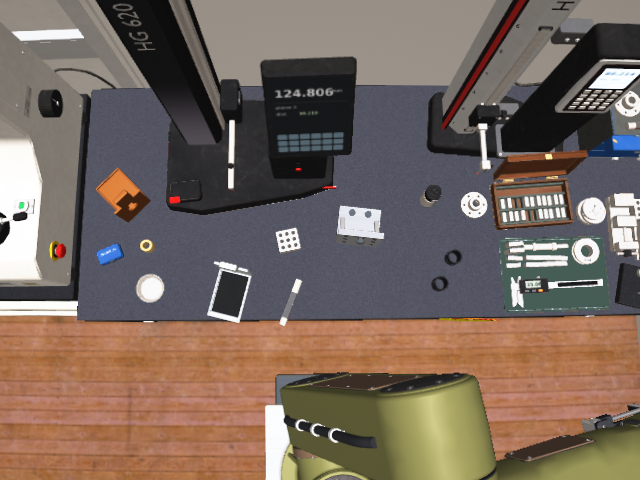

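The scene view shows the silver bracket at (245,232), the brown decoy at (278,160), the angle plate at (355,285), and loupe-like objects at (355,382) and (393,382). In the top view the bracket is at (230,290), the angle plate at (360,223), the 1-2-3 block at (288,240), the cylinder at (431,195), and the loupe candidates at (453,257) and (439,284). The one at (453,257) is higher in the picture, so it should be farther from the base. I'll measure and confirm with a crop.

```bash
python3 - <<'E'
from h import *
t=load('a_top');s=load('a_scene')
Pt=cloud('top',t['d']);Ps=cloud('scene',s['d'])
def rep(name,P,box):
    x0,x1,y0,y1=box;q=P[y0:y1,x0:x1].reshape(-1,3);q=q[np.isfinite(q[:,0])];return q
# table height check
print('table',np.nanmedian(Pt[270:290,380:410,2]),np.nanmedian(Ps[330:345,390:410,2]))
for n,b in (('loupeFar',(440,468,245,270)),('loupeNear',(427,452,272,297))):
    q=rep(n,Pt,b);h=q[(q[:,2]>.028)&(q[:,2]<.06)];c,r=cv2.minEnclosingCircle(h[:,:2].astype(np.float32));print('top',n,np.round(c,4),round(r,4),np.percentile(h[:,2],[50,95]),np.hypot(*c))
for n,b in (('loupeL',(342,370,365,398)),('loupeR',(380,407,365,398))):
    q=rep(n,Ps,b);h=q[(q[:,2]>.028)&(q[:,2]<.06)];c,r=cv2.minEnclosingCircle(h[:,:2].astype(np.float32));print('scene',n,np.round(c,4),round(r,4),np.percentile(h[:,2],[50,95]))
for cam,P,bb in(('top',Pt,((200,258,255,330),(325,395,195,250))),('scene',Ps,((210,275,190,265),(325,395,245,320)))):
    for n,b in zip(('bracket','plate'),bb):
        q=rep(n,P,b)
        for lo,hi in ((.004,.02),(.03,.09),(.09,.112),(.11,.125),(.125,.145)):
            h=q[(q[:,2]>lo)&(q[:,2]<hi)]
            if len(h)>8:
                rc=cv2.minAreaRect(h[:,:2].astype(np.float32));print(cam,n,lo,hi,len(h),np.round(rc[0],4),np.round(rc[1],4),round(rc[2],1),'zmed',np.round(np.median(h[:,2]),4))
o=s['im'];im=t['im']
def up(i,b,sz=(400,300)): return cv2.resize(i[b[2]:b[3],b[0]:b[1]],sz,interpolation=cv2.INTER_CUBIC)
cv2.imwrite('pics/crop1.png',np.vstack([np.hstack([up(im,(195,275,255,315)),up(im,(320,400,190,250))]),np.hstack([up(im,(410,490,240,300)),up(o,(210,402,186,330))])]))
E
```

```text
table 0.0004827702106191545 -0.0006909833225504647
top loupeFar [ 0.4849 -0.2808] 0.0178 [0.03541746 0.03967238] 0.5603391300747541
top loupeNear [ 0.4226 -0.2471] 0.0168 [0.03470333 0.03928939] 0.4895361567636693
scene loupeL [ 0.4229 -0.2506] 0.0177 [0.03473283 0.03742635]
scene loupeR [ 0.486  -0.2864] 0.0175 [0.03462138 0.03796421]
top bracket 0.004 0.02 1493 [0.4183 0.2478] [0.1593 0.1361] 0.2 zmed 0.0066
top bracket 0.03 0.09 39 [0.4561 0.2311] [0.0762 0.0038] 78.5 zmed 0.0586
top bracket 0.09 0.112 52 [0.4546 0.2318] [0.0758 0.0124] 75.7 zmed 0.0973
top bracket 0.11 0.125 13 [0.4493 0.2292] [0.0085 0.033 ] 2.8 zmed 0.1176
top bracket 0.125 0.145 102 [0.4551 0.2315] [0.0367 0.0119] 76.9 zmed 0.1352
top plate 0.004 0.02 1105 [ 0.5743 -0.066 ] [0.1673 0.1326] 89.2 zmed 0.0118
top plate 0.03 0.09 260 [ 0.5454 -0.0589] [0.0994 0.0542] 83.0 zmed 0.0592
top plate 0.09 0.112 99 [ 0.5174 -0.0559] [0.0241 0.0947] 4.7 zmed 0.1055
top plate 0.11 0.125 333 [ 0.5197 -0.0559] [0.0997 0.0281] 82.7 zmed 0.1169
scene bracket 0.004 0.02 906 [0.4341 0.308 ] [0.3075 0.1647] 71.5 zmed 0.0063
scene bracket 0.03 0.09 95 [0.46   0.2267] [0.0799 0.0052] 77.9 zmed 0.0549
scene bracket 0.09 0.112 56 [0.4537 0.2164] [0.0108 0.0551] 1.7 zmed 0.0992
scene bracket 0.11 0.125 32 [0.4546 0.2245] [0.0328 0.0111] 89.8 zmed 0.1171
scene bracket 0.125 0.145 63 [0.4578 0.2272] [0.0392 0.012 ] 75.3 zmed 0.1345
scene plate 0.004 0.02 986 [ 0.6009 -0.0209] [0.2348 0.1696] 64.8 zmed 0.0119
scene plate 0.03 0.09 842 [ 0.5919 -0.0231] [0.2296 0.1016] 37.8 zmed 0.0455
scene plate 0.09 0.112 217 [ 0.5169 -0.0612] [0.1004 0.0221] 89.2 zmed 0.1033
scene plate 0.11 0.125 293 [ 0.5192 -0.0589] [0.1021 0.0298] 83.0 zmed 0.1165
```

View pics/crop1.png

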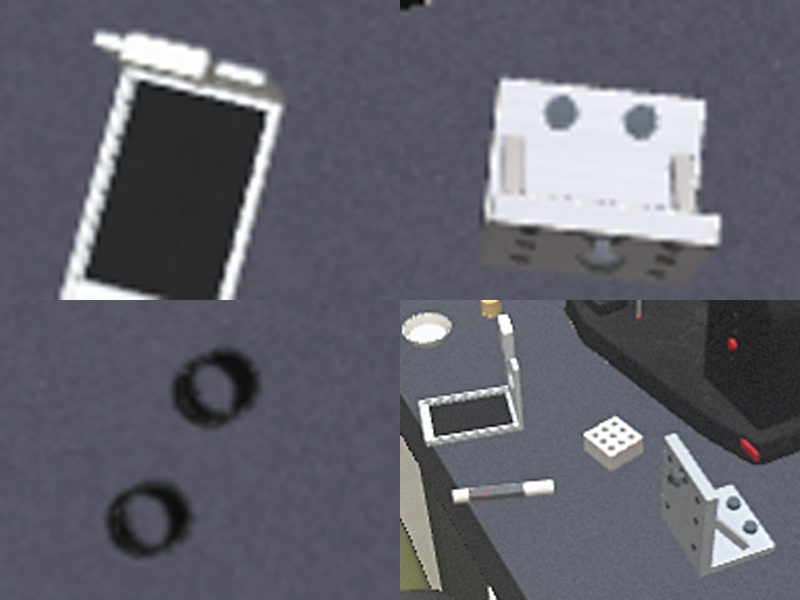

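Candidates: silver bracket at top (230,290) versus the brown one at (123,193). The silver one is aluminium, so it is the one meant. The loupe candidates are top (453,257), r = 0.560 m, and (439,284), r = 0.490 m. The crop confirms both are black rings, and the farther one at (453,257) is the one to take. Both views agree on heights (tab 135, board 117, loupe 35 mm), with a constant offset of about 4 mm between cameras. Next I'll refine the positions.

```bash
cat >> h.py <<'E'
def face(n,im,d,box,z,dz,bright=150):
    """min-area rectangle on plane z of bright pixels in box whose depth height is near z"""
    x0,x1,y0,y1=box; P=cloud(n,d); m=np.zeros((480,640),np.uint8)
    m[y0:y1,x0:x1]=((abs(P[...,2]-z)<dz)&(im.min(2)>bright))[y0:y1,x0:x1]
    k,lab,st,_=cv2.connectedComponentsWithStats(m); i=1+np.argmax(st[1:,4]); v,u=np.nonzero(lab==i)
    q=onz(n,np.c_[u,v],z)[:,:2].astype(np.float32); c,s,a=cv2.minAreaRect(q)
    mu=q.mean(0); w=np.linalg.svd(q-mu,full_matrices=False)[2][0]; w*=np.sign(w[1])
    return np.round(c,4),np.round(mu,4),np.round(s,4),round(float(np.arctan2(-w[0],w[1])),4),len(u)
E
python3 - <<'E'
from h import *
t=load('a_top');s=load('a_scene')
print('center, mean, size, yaw')
print('tab top',face('top',t['im'],t['d'],(195,275,255,330),.135,.008))
print('tab scene',face('scene',s['im'],s['d'],(240,280,185,265),.135,.008))
print('board top',face('top',t['im'],t['d'],(325,395,195,250),.117,.008))
print('board scene',face('scene',s['im'],s['d'],(325,395,245,320),.117,.008))
P=cloud('top',t['d']);h=P[(P[...,2]>.16)&(abs(P[...,1]+.06)<.25)&(P[...,0]>.4)]
print('tall min x',h[:,0].min(), 'near y', h[h[:,0]<.68][:,:].min(0) if (h[:,0]<.68).any() else None)
P2=cloud('scene',s['d']);h=P2[(P2[...,2]>.16)&(P2[...,2]<.5)&(abs(P2[...,1]+.06)<.2)&(P2[...,0]>.45)];print(np.percentile(h[:,0],[0,1,5]))
# stud head in both
for n,q in(('top',t),('scene',s)):
    P=cloud(n,q['d']);c=np.array([.507,-.057]);m=(np.hypot(P[...,0]-.506,P[...,1]+.058)<.02)&(P[...,2]>.09)&(P[...,2]<.1145)&(q['im'].max(2)<140)
    print(n,'stud',m.sum(),np.round(P[m].mean(0),4),np.round(P[m].min(0),4),np.round(P[m].max(0),4))
E
```

```text
center, mean, size, yaw
tab top (array([0.4549, 0.2311]), array([0.4549, 0.231 ], dtype=float32), array([0.0365, 0.0114]), -0.2528, 96)
tab scene (array([0.4558, 0.2229]), array([0.456 , 0.2242], dtype=float32), array([0.0434, 0.012 ]), -0.281, 52)
board top (array([ 0.5265, -0.0568]), array([ 0.5265, -0.057 ], dtype=float32), array([0.0998, 0.0133]), -0.1207, 276)
board scene (array([ 0.5266, -0.0616]), array([ 0.5262, -0.063 ], dtype=float32), array([0.1007, 0.0133]), -0.1179, 218)
tall min x 0.6523805488698762 near y [ 0.65238055 -0.02867381  0.16025116]
[0.65189993 0.65895862 0.67283177]
top stud 55 [ 0.5141 -0.056   0.1071] [ 0.5055 -0.0738  0.0904] [ 0.5212 -0.0441  0.1144]
scene stud 79 [ 0.5144 -0.061   0.1055] [ 0.5044 -0.0729  0.0915] [ 0.5219 -0.0466  0.1145]
```

The rows are not in the units I measure in: shifts go in shares of 1 m and turns go in shares of pi rad. I convert before sending: 381 mm / 1000 = 0.381, -347 mm / 1000 = -0.347, -1.077 rad / 3.1416 = -0.3428.

Call:
arm_command:
  plan:
    - [[0.381,-0.347,-0.035,0,0,-0.3428,-1],[0.381,-0.347,-0.035,0,0,-0.3428,-1],[0.381,-0.347,-0.035,0,0,-0.3428,-1],[0.381,-0.347,-0.035,0,0,-0.3428,-1],[0.381,-0.347,-0.035,0,0,-0.3428,-1],[0.381,-0.347,-0.035,0,0,-0.3428,-1],[0.381,-0.347,-0.035,0,0,-0.3428,-1],[0.381,-0.347,-0.035,0,0,-0.3428,-1],[0.381,-0.347,-0.035,0,0,-0.3428,-1],[0.381,-0.347,-0.035,0,0,-0.3428,-1],[0.381,-0.347,-0.035,0,0,-0.3428,-1],[0.381,-0.347,-0.035,0,0,-0.3428,-1]]
  squeeze: 50

```text
time_s: 1.3
ee_pos: [0.4204, -0.0991, 0.2008]
eef_rot: [-3.141, -0.0, 1.334]
force: [0.1, -0.6, 0.2]
grip_width: 0.0938
grip_force: 0.0
```

Scaled: 326 mm / 1000 = 0.326, 100 mm / 1000 = 0.1.

Call:
arm_command:
  plan:
    - [[0.326,-0.043,0,0,0,0,-1],[0.326,-0.043,0,0,0,0,-1],[0.326,-0.043,0,0,0,0,-1],[0.326,-0.043,0,0,0,0,-1],[0.326,-0.043,0,0,0,0,-1],[0.326,-0.043,0,0,0,0,-1],[0.326,-0.043,0,0,0,0,-1],[0.326,-0.043,0,0,0,0,-1],[0.326,-0.043,0.03,0,0,0,-1],[0.326,-0.043,0.06,0,0,0,-1],[0.326,-0.043,0.085,0,0,0,-1],[0.326,-0.043,0.1,0,0,0,-1]]

```text
time_s: 2.5
ee_pos: [0.4549, 0.2238, 0.0989]
eef_rot: [-3.14, 0.002, 1.329]
force: [0.2, -0.0, 0.5]
grip_width: 0.094
grip_force: 0.0
```

```bash
python3 - <<'E'
from h import *
a,_=snap('b','scene');b,_=snap('b','top')
up=lambda i,c:cv2.resize(i[c[2]:c[3],c[0]:c[1]],(400,400),interpolation=cv2.INTER_CUBIC)
cv2.imwrite('pics/crop2.png',np.hstack([up(a,(190,310,160,280)),up(b,(170,290,220,340))]))
E
```

```text
(no output)
```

View pics/crop2.png

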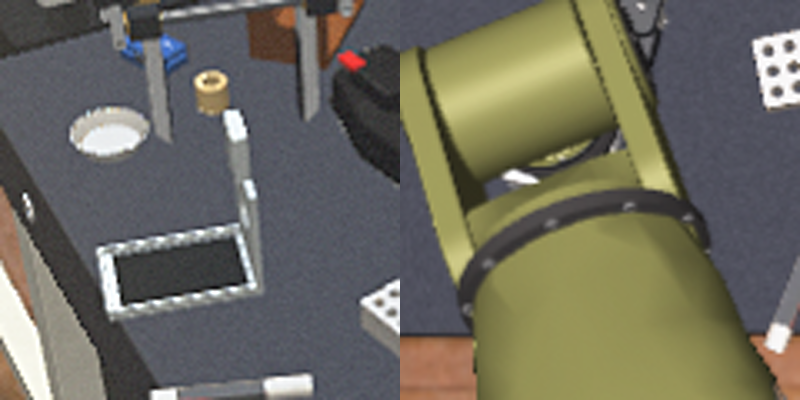

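```bash
python3 - <<'E'
from h import *
o=ctrl.get_obs();T=o['ee_pos'];y=R.from_euler('xyz',o['eef_rot']).apply([0,1,0])
p=proj('scene',[T,T+.047*y,T-.047*y,[.4555,.228,.135],[.4555,.228,.099]]);print(np.round(p,1),'crop',np.round((p-[190,160])*400/120))
b=load('b_scene');print('tab',face('scene',b['im'],b['d'],(240,280,185,265),.135,.008))
E
```

```text
[[260.8 209.7]
 [279.6 206.7]
 [241.8 212.8]
 [259.4 196.9]
 [260.5 208.8]] crop [[236. 166.]
 [299. 156.]
 [173. 176.]
 [231. 123.]
 [235. 163.]]
tab (array([0.4564, 0.2254]), array([0.4563, 0.2257], dtype=float32), array([0.0383, 0.0123]), -0.2732, 49)
```

```bash
python3 - <<'E'
from h import *
b=load('b_scene');P=cloud('scene',b['d']);print(ctrl.get_obs()['ee_pos'])
for u0,r in((238,range(190,214,2)),(282,range(184,212,2))):
  for v in r: print(v,[tuple(np.round(P[v,u],3)) for u in(u0,u0+2)],b['im'][v,u0],b['im'][v,u0+2])
E
```

```text
[0.45470359 0.22390918 0.09908378]
190 [(np.float64(0.405), np.float64(0.23), np.float64(0.172)), (np.float64(0.408), np.float64(0.225), np.float64(0.173))] [142 141 143] [78 75 74]
192 [(np.float64(0.402), np.float64(0.225), np.float64(0.17)), (np.float64(0.408), np.float64(0.226), np.float64(0.167))] [143 144 144] [77 75 76]
194 [(np.float64(0.403), np.float64(0.228), np.float64(0.162)), (np.float64(0.407), np.float64(0.226), np.float64(0.162))] [139 142 142] [118 120 122]
196 [(np.float64(0.401), np.float64(0.225), np.float64(0.159)), (np.float64(0.406), np.float64(0.226), np.float64(0.156))] [141 141 142] [126 126 126]
198 [(np.float64(0.402), np.float64(0.229), np.float64(0.15)), (np.float64(0.406), np.float64(0.226), np.float64(0.151))] [141 142 143] [125 127 126]
200 [(np.float64(0.401), np.float64(0.228), np.float64(0.145)), (np.float64(0.405), np.float64(0.226), np.float64(0.145))] [135 138 137] [128 131 133]
202 [(np.float64(0.461), np.float64(0.411), np.float64(-0.0)), (np.float64(0.466), np.float64(0.409), np.float64(-0.001))] [98 90 89] [122 122 123]
204 [(np.float64(0.4
[... 2073 characters left out ...]
float64(0.347), np.float64(0.001)), (np.float64(0.575), np.float64(0.343), np.float64(0.002))] [99 91 88] [99 87 85]
204 [(np.float64(0.566), np.float64(0.339), np.float64(0.001)), (np.float64(0.572), np.float64(0.338), np.float64(-0.0))] [100  90  86] [101  92  94]
206 [(np.float64(0.561), np.float64(0.328), np.float64(0.003)), (np.float64(0.568), np.float64(0.331), np.float64(-0.002))] [99 90 87] [97 87 85]
208 [(np.float64(0.557), np.float64(0.322), np.float64(0.001)), (np.float64(0.563), np.float64(0.32), np.float64(0.0))] [99 90 88] [99 88 83]
210 [(np.float64(0.554), np.float64(0.314), np.float64(0.0)), (np.float64(0.56), np.float64(0.315), np.float64(-0.002))] [97 87 82] [100  92  88]
```

```bash
python3 - <<'E'
from h import *
a,d=snap('b2','scene');P=cloud('scene',d);m=(P[...,2]>.06)&(P[...,2]<.3)
o=ctrl.get_obs();print(o['time_s'],o['ee_pos'])
for c in((.40,.225),(.505,.20)):
    k=m&(np.hypot(P[...,0]-c[0],P[...,1]-c[1])<.025);print(np.percentile(P[k][:,2],[0,2,10]))
print('tab',face('scene',a,d,(240,280,185,265),.135,.008))
E
```

```text
2.65 [0.45541595 0.2244711  0.10060679]
[0.13851931 0.14956926 0.17288343]
[0.13891529 0.1460073  0.16496203]
tab (array([0.4564, 0.2254]), array([0.4563, 0.2257], dtype=float32), array([0.0383, 0.0123]), -0.2732, 49)
```

The depth puts the fingertips at z ≈ 0.14, while the reported TCP is 0.100, a 40 mm conflict. Descending further with the fingers open is safe either way because they straddle the plate. I'll step down and look again.

Scaled: 38 mm / 1000 = 0.038, 30 mm / 1000 = 0.03.

Call:
arm_command:
  plan:
    - [[0.003,0,0.015,0,0,0,-1],[0.003,0,0.03,0,0,0,-1],[0.003,0,0.038,0,0,0,-1],[0.003,0,0.038,0,0,0,-1]]

```text
time_s: 3.05
ee_pos: [0.4562, 0.2284, 0.063]
eef_rot: [-3.141, 0.0, 1.33]
force: [0.3, -0.3, 0.2]
grip_width: 0.0944
grip_force: 0.0
```

```bash
python3 - <<'E'
from h import *
a,d=snap('c','scene');P=cloud('scene',d);m=(P[...,2]>.02)&(P[...,2]<.3)
for c in((.40,.225),(.508,.205)):
    k=m&(np.hypot(P[...,0]-c[0],P[...,1]-c[1])<.022);print(np.percentile(P[k][:,2],[0,2,10]),np.median(P[k],0))
cv2.imwrite('pics/crop3.png',cv2.resize(a[150:270,190:350],(800,600),interpolation=cv2.INTER_CUBIC))
E
```

```text
[0.10540718 0.1130764  0.13649351] [0.4030546  0.22280094 0.22444883]
[0.10336625 0.10922233 0.12604436] [0.50672147 0.20488614 0.20926911]
```

View pics/crop3.png

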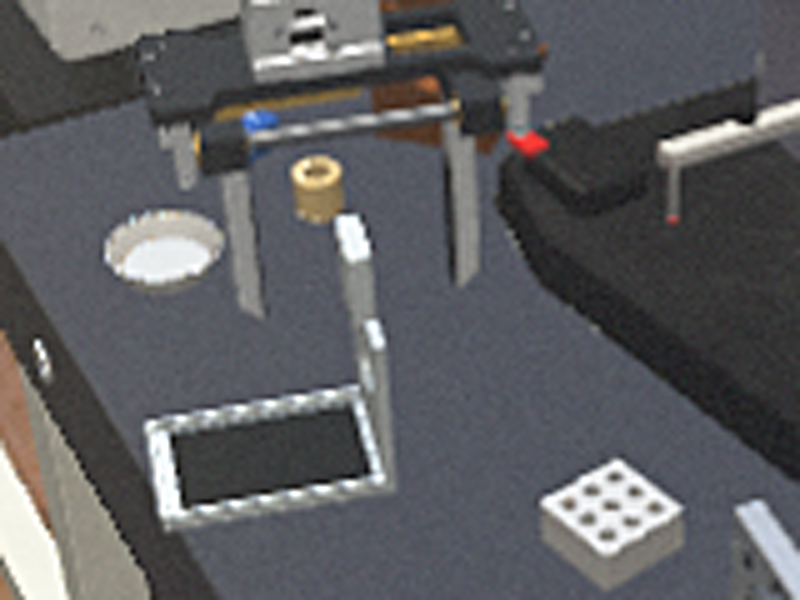

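The crop shows the fingertips at (250,315) and (465,285), on either side of the tab at (355,270). Their true height is about 0.103, so the reported TCP z is about 40 mm too low. In both views the true tip height is reported + 0.040, and I'll use that from here. Closing now.

Call:
arm_command:
  plan:
    - [[0,0,0,0,0,0,1],[0,0,0,0,0,0,1],[0,0,0,0,0,0,1],[0,0,0,0,0,0,1],[0,0,0,0,0,0,1],[0,0,0,0,0,0,1],[0,0,0,0,0,0,1],[0,0,0,0,0,0,1],[0,0,0,0,0,0,1],[0,0,0,0,0,0,1]]
  squeeze: 55

```text
time_s: 4.1
ee_pos: [0.4562, 0.229, 0.0629]
eef_rot: [-3.142, -0.0, 1.331]
force: [-0.0, -0.2, -0.3]
grip_width: 0.0174
grip_force: 0.0
```

Call:
arm_command:
  plan:
    - [[0,0,0,0,0,0,1],[0,0,0,0,0,0,1],[0,0,0,0,0,0,1]]

```text
time_s: 4.4
ee_pos: [0.4561, 0.2289, 0.0629]
eef_rot: [-3.141, 0.0, 1.331]
force: [-0.8, -0.7, 0.7]
grip_width: 0.0116
grip_force: 55.0
```

Scaled: -271 mm / 1000 = -0.271, -240 mm / 1000 = -0.24, -0.12 rad / 3.1416 = -0.0382.

Call:
arm_command:
  plan:
    - [[0,0,-0.015,0,0,0,1],[0,0,-0.04,0,0,0,1],[0,0,-0.07,0,0,0,1],[-0.04,0.01,-0.07,0,0,-0.0064,1],[-0.08,0.019,-0.07,0,0,-0.0127,1],[-0.12,0.028,-0.07,0,0,-0.0191,1],[-0.16,0.038,-0.07,0,0,-0.0255,1],[-0.2,0.047,-0.07,0,0,-0.0318,1],[-0.24,0.057,-0.07,0,0,-0.0382,1],[-0.271,0.064,-0.07,0,0,-0.0382,1],[-0.271,0.064,-0.07,0,0,-0.0382,1],[-0.271,0.064,-0.07,0,0,-0.0382,1]]

```text
time_s: 5.6
ee_pos: [0.4538, -0.0498, 0.1328]
eef_rot: [-3.141, -0.0, 1.449]
force: [0.0, 0.2, -2.4]
grip_width: 0.0117
grip_force: 55.0
```

```bash
python3 - <<'E'
from h import *
a,d=snap('d','scene');b,e=snap('d','top')
cv2.imwrite('pics/crop4.png',np.hstack([cv2.resize(a[180:360,260:440],(400,400),interpolation=cv2.INTER_CUBIC),cv2.resize(b[180:330,290:440],(400,400),interpolation=cv2.INTER_CUBIC)]))
E
```

```text
(no output)
```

View pics/crop4.png

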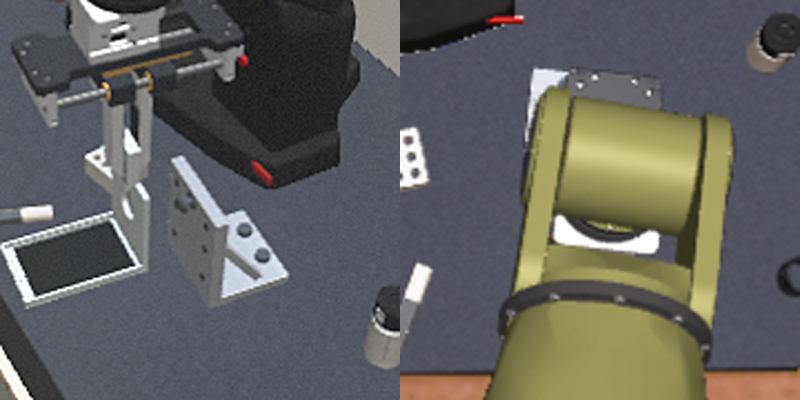

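```bash
python3 - <<'E'
from h import *
s=load('d_scene');P=cloud('scene',s['d']);im=s['im']
m=np.zeros((480,640),bool);m[262:322,255:332]=True
m&=(im.min(2)>130)&(P[...,2]>.04)&(P[...,2]<.10)&(P[...,0]<.455)
q=P[m];print(len(q))
A=np.c_[q[:,:2]-[.4,-.05],np.ones(len(q))];w=q[:,2].copy();k=np.ones(len(q),bool)
for _ in range(5):
    c=np.linalg.lstsq(A[k],w[k],rcond=None)[0];r=w-A@c;k=abs(r)<.004
print('plane',np.round(c,4),'rms',r[k].std(),k.sum())
ps=-.12;n=np.array([np.cos(ps),np.sin(ps)]);y=np.array([-np.sin(ps),np.cos(ps)]);B=np.array([.5265,-.0616])-.007*n
rc=cv2.minAreaRect(q[k][:,:2].astype(np.float32));print('rim rect',rc)
L=np.c_[(q[k][:,:2]-B)@n,(q[k][:,:2]-B)@y];print('local range',np.percentile(L,[.5,2,98,99.5],axis=0))
# plate face: y edge
m=np.zeros((480,640),bool);m[230:300,300:330]=True
m&=(im.min(2)>110)&(P[...,2]>.085)&(P[...,2]<.165)&(P[...,0]>.43)&(P[...,0]<.48);q=P[m];L=np.c_[(q[:,:2]-B)@n,(q[:,:2]-B)@y,q[:,2]]
print('plate',len(L),np.percentile(L,[1,5,50,95,99],axis=0).round(4))
# left/right ends of the outer rim at several depths
t=load('d_top');Q=cloud('top',t['d']);m=np.zeros((480,640),bool);m[255:285,340:395]=True;m&=t['im'].min(2)>150
q=Q[m];B2=np.array([.5265,-.0568])-.007*n;L=np.c_[(q[:,:2]-B2)@n,(q[:,:2]-B2)@y,q[:,2]];L=L[(L[:,2]>.04)&(L[:,2]<.1)];print('top',len(L),np.percentile(L,[1,5,50,95,99],axis=0).round(4))
E
```

```text
522
plane [ 0.0076 -0.0123  0.0767] rms 0.00225290381561281 409
rim rect ((0.40088996291160583, -0.04439319670200348), (0.07920815795660019, 0.11574676632881165), 83.07350158691406)
local range [[-0.17759361 -0.03659365]
 [-0.17725565 -0.03626141]
 [-0.06474313  0.04055667]
 [-0.06216238  0.0412146 ]]
plate 366 [[-0.0675 -0.036   0.086 ]
 [-0.0649 -0.0349  0.0882]
 [-0.0638 -0.0116  0.1181]
 [-0.061   0.0328  0.1624]
 [-0.0595  0.0373  0.1645]]Traceback (most recent call last):
  File "<stdin>", line 19, in <module>
    return _quantile_unchecked(
        a, q, axis, out, overwrite_input, method, keepdims, weights)
    return _ureduce(a,
                    func=_quantile_ureduce_func,
    ...<5 lines>...
                    overwrite_input=overwrite_input,
                    method=method)
    r = func(a, **kwargs)
    result = _quantile(arr,
                       quantiles=q,
    ...<2 lines>...
                       out=out,
                       weights=wgt)
    slices_having_nans = np.isnan(arr[-1, ...])
                                  ~~~^^^^^^^^^
IndexError: index -1 is out of bounds for axis 0 with size 0
```

```bash
python3 - <<'E'
from h import *
a=load('d_scene')['im'];c=a[240:315,290:390]
c=cv2.resize(c,(800,600),interpolation=cv2.INTER_CUBIC);cv2.imwrite('pics/crop5.png',c)
E
```

```text
(no output)
```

View pics/crop5.png

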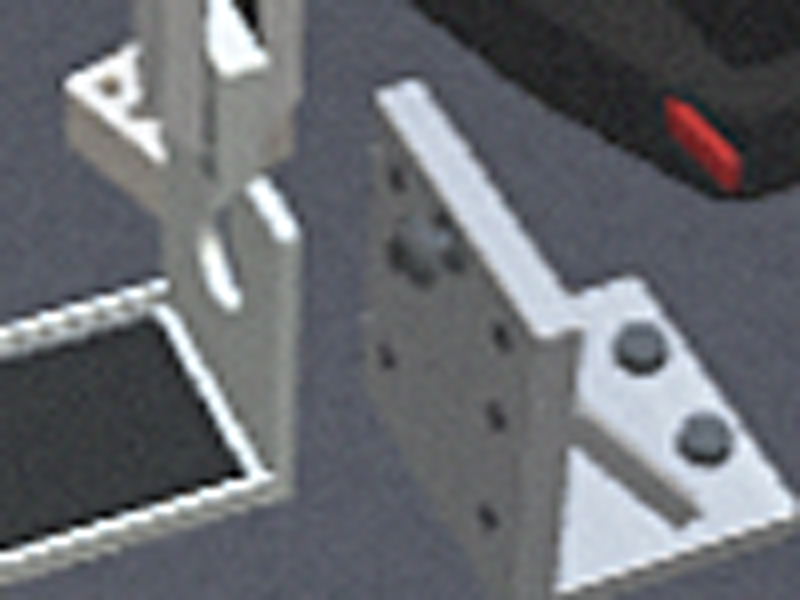

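```bash
python3 - <<'E'
from h import *
f=lambda p:np.array(p)/8+[290-.44,240-.44]
ps=-.12;n=np.array([np.cos(ps),np.sin(ps)]);y=np.array([-np.sin(ps),np.cos(ps)])
def loc(q,B): return np.c_[(q[:,:2]-B)@n,(q[:,:2]-B)@y].round(4)
s=load('d_scene');im=s['im'];g=im.min(2).astype(float)
# column scan for rim outer edges (upper: far rim; lower: near rim top)
for B in (np.array([.5265,-.0616])-.007*n,):
  for z in(.078,.08,.082):
    up=[];lo=[]
    for u in range(272,306,3):
        col=g[262:335,u];br=np.nonzero(col>165)[0]
        if len(br)>2: up.append((u,262+br[0]-.5));lo.append((u,262+br[-1]+.5))
    U=loc(onz('scene',up,z),B);L=loc(onz('scene',lo,z),B);print(z,'far',np.median(U[:,1]),U[:,1].std().round(4),'near',np.median(L[:,1]),L[:,1].std().round(4),'mid',(np.median(U[:,1])+np.median(L[:,1]))/2)
# board ends on z=.117 in this and first image
for k in 'ad':
    q=load(k+'_scene');print(k,face('scene',q['im'],q['d'],(325,395,245,330),.117,.008))
# stud head front
h=onz('scene',[f((430,245))],.105);print('stud px on z.105',loc(h,B))
E
```

```text
0.078 far 0.043149999999999994 0.016 near -0.0348 0.0025 mid 0.004174999999999998
0.08 far 0.04135 0.0159 near -0.0364 0.0025 mid 0.002474999999999998
0.082 far 0.03955 0.0159 near -0.038000000000000006 0.0025 mid 0.0007749999999999979
a (array([ 0.5266, -0.0616]), array([ 0.5262, -0.063 ], dtype=float32), array([0.1007, 0.0133]), -0.1179, 218)
d (array([ 0.527 , -0.0608]), array([ 0.5266, -0.0626], dtype=float32), array([0.0991, 0.0127]), -0.1187, 208)
stud px on z.105 [[-0.0044  0.0026]]
```

Scaled: 51 mm / 1000 = 0.051, 49 mm / 1000 = 0.049.

Call:
arm_command:
  plan:
    - [[-0.002,0,0.01,0,0,0,1],[-0.002,0.015,0.018,0,0,0,1],[-0.002,0.03,0.018,0,0,0,1],[-0.002,0.04,0.018,0,0,0,1],[-0.002,0.043,0.018,0,0,0,1],[-0.002,0.046,0.018,0,0,0,1],[-0.002,0.049,0.018,0,0,0,1],[-0.002,0.051,0.018,0,0,0,1],[-0.002,0.051,0.018,0,0,0,1]]

```text
time_s: 6.6
ee_pos: [0.5044, -0.0576, 0.115]
eef_rot: [3.141, 0.0, 1.451]
force: [-0.6, -0.4, -1.4]
grip_width: 0.0117
grip_force: 55.0
```

Scaled: 8 mm / 1000 = 0.008, 6 mm / 1000 = 0.006.

Call:
arm_command:
  plan:
    - [[0,0.002,0,0,0,0,1],[0,0.004,0,0,0,0,1],[0,0.006,0,0,0,0,1],[0,0.008,0,0,0,0,1],[0,0.008,0,0,0,0,1],[0,0.008,0,0,0,0,1]]

```text
time_s: 7.2
ee_pos: [0.5123, -0.0585, 0.1149]
eef_rot: [-3.141, -0.0, 1.451]
force: [0.1, -0.4, -1.7]
grip_width: 0.0116
grip_force: 55.0
```

Scaled: 2 mm / 1000 = 0.002, 1 mm / 1000 = 0.001.

Call:
arm_command:
  plan:
    - [[0,0.001,0,0,0,0,1],[0,0.001,0,0,0,0,1],[0,0.002,0,0,0,0,1],[0,0.002,0,0,0,0,1]]

```text
time_s: 7.6
ee_pos: [0.5142, -0.0587, 0.1149]
eef_rot: [-3.141, -0.0, 1.451]
force: [-1.3, 0.1, -1.3]
grip_width: 0.0117
grip_force: 55.0
```

Scaled: 15 mm / 1000 = 0.015, 13 mm / 1000 = 0.013.

Call:
arm_command:
  plan:
    - [[0,-0.0005,0.003,0,0,0,1],[0,-0.0005,0.006,0,0,0,1],[0,-0.0005,0.009,0,0,0,1],[0,-0.0005,0.011,0,0,0,1],[0,-0.0005,0.013,0,0,0,1],[0,-0.0005,0.015,0,0,0,1],[0,-0.0005,0.015,0,0,0,1]]

```text
time_s: 8.3
ee_pos: [0.5137, -0.0587, 0.0997]
eef_rot: [-3.141, -0.0, 1.451]
force: [0.5, 0.2, -1.3]
grip_width: 0.012
grip_force: 55.0
```

Descended 15 mm without force, so the neck is in the slot. Probing sideways to confirm and centre.

Scaled: 3 mm / 1000 = 0.003, 2 mm / 1000 = 0.002.

Call:
arm_command:
  plan:
    - [[0.001,0,0,0,0,0,1],[0.002,0,0,0,0,0,1],[0.003,0,0,0,0,0,1],[0.003,0,0,0,0,0,1]]

```text
time_s: 8.7
ee_pos: [0.5142, -0.0558, 0.1]
eef_rot: [3.141, 0.0, 1.451]
force: [-0.8, -1.3, -1.2]
grip_width: 0.012
grip_force: 55.0
```

Scaled: -6 mm / 1000 = -0.006, -5 mm / 1000 = -0.005.

Call:
arm_command:
  plan:
    - [[-0.002,0,0,0,0,0,1],[-0.004,0,0,0,0,0,1],[-0.005,0,0,0,0,0,1],[-0.006,0,0,0,0,0,1],[-0.006,0,0,0,0,0,1]]

```text
time_s: 9.2
ee_pos: [0.5135, -0.0606, 0.0999]
eef_rot: [-3.142, -0.002, 1.451]
force: [1.1, 7.3, -1.8]
grip_width: 0.0118
grip_force: 55.0
```

Scaled: 7.5 mm / 1000 = 0.0075, 7 mm / 1000 = 0.007.

Call:
arm_command:
  plan:
    - [[0.0028,0,0,0,0,0,1],[0.0028,0,0.003,0,0,0,1],[0.0028,0,0.005,0,0,0,1],[0.0028,0,0.006,0,0,0,1],[0.0028,0,0.007,0,0,0,1],[0.0028,0,0.0075,0,0,0,1],[0.0028,0,0.0075,0,0,0,1]]

```text
time_s: 9.9
ee_pos: [0.5138, -0.059, 0.0927]
eef_rot: [3.141, 0.0, 1.451]
force: [-1.7, -0.7, 1.3]
grip_width: 0.0113
grip_force: 55.0
```

Scaled: 0.7 mm / 1000 = 0.0007.

Call:
arm_command:
  plan:
    - [[0,0,0.0007,0,0,0,1],[0,0,0.0007,0,0,0,1],[0,0,0,0,0,0,0],[0,0,0,0,0,0,0],[0,0,0,0,0,0,0],[0,0,0,0,0,0,0]]

```text
time_s: 10.5
ee_pos: [0.5138, -0.0589, 0.0923]
eef_rot: [-3.142, -0.0, 1.451]
force: [-0.6, -0.1, 0.5]
grip_width: 0.0404
grip_force: 0.0
```

Scaled: -226 mm / 1000 = -0.226, -200 mm / 1000 = -0.2, 0.15 rad / 3.1416 = 0.0477.

Call:
arm_command:
  plan:
    - [[0,0,-0.04,0,0,0,-1],[0,0,-0.08,0,0,0,-1],[-0.02,0,-0.08,0,0,0.0477,-1],[-0.05,0,-0.08,0,0,0.0955,-1],[-0.09,0,-0.08,0,0,0.1432,-1],[-0.13,0,-0.08,0,0,0.191,-1],[-0.17,0,-0.08,0,0,0.2387,-1],[-0.2,0,-0.08,0,0,0.2865,-1],[-0.226,-0.001,-0.08,0,0,0.3342,-1],[-0.226,-0.001,-0.08,0,0,0.382,-1],[-0.226,-0.001,-0.08,0,0,0.4297,-1],[-0.226,-0.001,-0.08,0,0,0.4775,-1]]

```text
time_s: 11.7
ee_pos: [0.4856, -0.2834, 0.1722]
eef_rot: [-3.141, 0.0, -0.056]
force: [-0.5, -0.1, -0.4]
grip_width: 0.0934
grip_force: 0.0
```

```bash
python3 - <<'E'
from h import *
o=ctrl.get_obs();print(o['ee_pos'],o['eef_rot'],o['qpos'])
a,d=snap('e','scene');b,e=snap('e','top')
cv2.imwrite('pics/crop6.png',np.hstack([cv2.resize(a[200:420,230:450],(400,400),interpolation=cv2.INTER_CUBIC),cv2.resize(b[180:330,310:460],(400,400),interpolation=cv2.INTER_CUBIC)]))
E
```

```text
[ 0.48557274 -0.28338171  0.17220805] [-3.14135589e+00  2.66088668e-04 -5.58777988e-02] [-5.93458407e-01  3.22669383e-01  1.47653751e+00  6.88956621e-05
  1.34273555e+00  1.03320016e+00]
```

View pics/crop6.png

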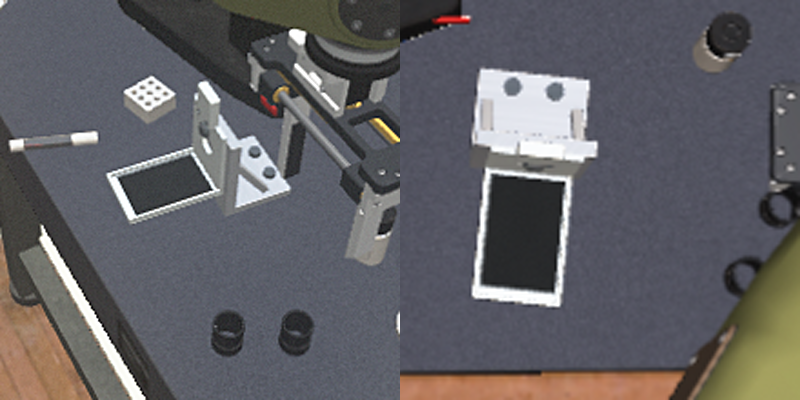

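The crop shows the bracket hanging on the angle plate (scene crop (165,180), top crop (522,240)), with both loupes untouched. Next I'll measure the shelf and check the seating.

```bash
python3 - <<'E'
from h import *
ps=-.12;n=np.array([np.cos(ps),np.sin(ps)]);y=np.array([-np.sin(ps),np.cos(ps)])
for cam,box,bc in(('top',(335,378,243,300),[.5265,-.0568]),('scene',(285,355,275,325),[.5268,-.0612])):
    q=load('e_'+cam);P=cloud(cam,q['d']);im=q['im'];x0,x1,y0,y1=box;m=np.zeros((480,640),bool);m[y0:y1,x0:x1]=True
    B=np.array(bc)-.007*n
    for nm,k in(('rim',m&(im.min(2)>150)&(P[...,2]<.06)&(P[...,2]>.02)),('floor',m&(im.max(2)<60)&(P[...,2]<.06)&(P[...,2]>.02))):
        p=P[k];p=p[((p[:,:2]-B)@n<-.01)];L=np.c_[(p[:,:2]-B)@n,(p[:,:2]-B)@y];A=np.c_[L,np.ones(len(L))];c=np.linalg.lstsq(A,p[:,2],rcond=None)[0]
        r=cv2.minAreaRect(L.astype(np.float32));print(cam,nm,len(p),'zmed',np.median(p[:,2]).round(4),'slope',c.round(3),'rect',np.round(r[0],4),np.round(r[1],4),round(r[2],1),'world ctr',np.round(B+r[0][0]*n+r[0][1]*y,4))
t=load('e_top');print('tab',face('top',t['im'],t['d'],(340,385,225,250),.165,.008))
# loupe again
for cam,b in(('top',(440,468,245,270)),('scene',(380,407,365,398))):
    q=load('e_'+cam);P=cloud(cam,q['d']);h=P[b[2]:b[3],b[0]:b[1]].reshape(-1,3);h=h[(h[:,2]>.028)&(h[:,2]<.06)];c,r=cv2.minEnclosingCircle(h[:,:2].astype(np.float32));print(cam,len(h),c,r)
E
```

```text
top rim 350 zmed 0.0365 slope [ 0.023 -0.     0.039] rect [-0.0646 -0.0015] [0.0764 0.107 ] 89.9 world ctr [ 0.4552 -0.0497]
top floor 1102 zmed 0.035 slope [0.007 0.002 0.035] rect [-0.0575 -0.0022] [0.0627 0.0951] 89.8 world ctr [ 0.4622 -0.0513]
scene rim 379 zmed 0.0364 slope [0.018 0.    0.038] rect [-0.0636 -0.0006] [0.107  0.0786] 0.4 world ctr [ 0.4566 -0.0534]
scene floor 131 zmed 0.0345 slope [ 0.007 -0.003  0.035] rect [-0.0578 -0.0007] [0.061  0.0952] 89.5 world ctr [ 0.4624 -0.0541]
tab (array([ 0.5124, -0.0563]), array([ 0.5124, -0.0563], dtype=float32), array([0.0362, 0.0117]), -0.107, 96)
top 45 (0.4844064712524414, -0.2815648019313812) 0.017117347568273544
scene 141 (0.48596519231796265, -0.2866470217704773) 0.017474714666604996
```

Scaled: 200 mm / 1000 = 0.2, 170 mm / 1000 = 0.17, 0.064 rad / 3.1416 = 0.0204.

Call:
arm_command:
  plan:
    - [[0,0,0.045,0,0,0.0204,-1],[0,0,0.09,0,0,0.0204,-1],[0,0,0.135,0,0,0.0204,-1],[0,0,0.17,0,0,0.0204,-1],[0,0,0.19,0,0,0.0204,-1],[0,0,0.2,0,0,0.0204,-1],[0,0,0.2,0,0,0.0204,-1]]
  squeeze: 15

```text
time_s: 12.5
ee_pos: [0.4853, -0.2829, -0.0283]
eef_rot: [-3.141, 0.001, -0.11]
force: [-0.3, -0.5, 0.8]
grip_width: 0.0941
grip_force: 0.0
```

```bash
python3 - <<'E'
from h import *
a,d=snap('f','scene');P=cloud('scene',d);print(ctrl.get_obs()['ee_pos'])
cv2.imwrite('pics/crop7.png',cv2.resize(a[300:420,320:480],(800,600),interpolation=cv2.INTER_CUBIC))
m=(abs(P[...,0]-.4855)<.03)&(abs(P[...,1]+.283)<.075)&(abs(P[...,1]+.283)>.03)&(P[...,2]>.004)
for s in(1,-1):
    k=P[m&((P[...,1]+.283)*s>0)];print(len(k),np.percentile(k[:,2],[0,2,5]) if len(k) else '')
E
```

```text
[ 0.485927   -0.28327911 -0.02713287]
1379 [0.00401928 0.01960969 0.03265815]
1829 [0.00421328 0.02903244 0.0437989 ]
```

View pics/crop7.png

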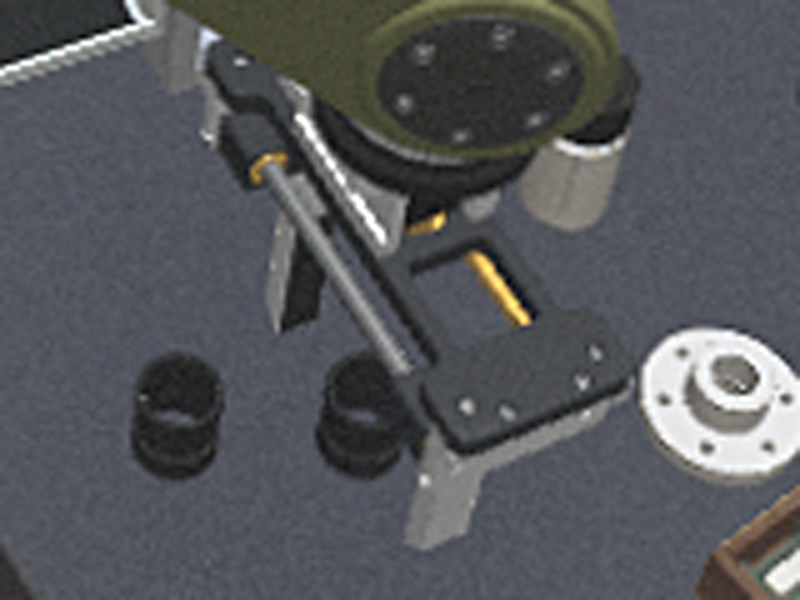

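The far loupe (365,410) sits between the fingertips (290,325) and (435,545). Closing.

Call:
arm_command:
  plan:
    - [[0,0,0,0,0,0,1],[0,0,0,0,0,0,1],[0,0,0,0,0,0,1],[0,0,0,0,0,0,1],[0,0,0,0,0,0,1],[0,0,0,0,0,0,1],[0,0,0,0,0,0,1],[0,0,0,0,0,0,1],[0,0,0,0,0,0,1],[0,0,0,0,0,0,1]]

```text
time_s: 13.55
ee_pos: [0.4857, -0.2832, -0.0275]
eef_rot: [-3.142, 0.0, -0.113]
force: [-0.4, -1.1, 0.8]
grip_width: 0.0323
grip_force: 15.0
```

Scaled: -227 mm / 1000 = -0.227, -120 mm / 1000 = -0.12.

Call:
arm_command:
  plan:
    - [[0,0,-0.02,0,0,0,1],[0,0,-0.06,0,0,0,1],[0,0,-0.1,0,0,0,1],[-0.01,-0.034,-0.12,0,0,0,1],[-0.022,-0.074,-0.12,0,0,0,1],[-0.034,-0.114,-0.12,0,0,0,1],[-0.046,-0.154,-0.12,0,0,0,1],[-0.057,-0.19,-0.12,0,0,0,1],[-0.068,-0.227,-0.12,0,0,0,1],[-0.068,-0.227,-0.12,0,0,0,1],[-0.068,-0.227,-0.12,0,0,0,1]]

```text
time_s: 14.65
ee_pos: [0.4439, -0.0496, 0.0927]
eef_rot: [3.141, -0.001, -0.112]
force: [-0.2, -0.0, -0.7]
grip_width: 0.0324
grip_force: 15.0
```

```bash
python3 - <<'E'
from h import *
a,d=snap('g','scene');P=cloud('scene',d);im=a
m=(im.max(2)<70)&(np.hypot(P[...,0]-.444,P[...,1]+.052)<.03)&(P[...,2]>.09)&(P[...,2]<.19)
q=P[m];print(len(q),np.percentile(q,[1,10,50,90,99],axis=0).round(4))
cv2.imwrite('pics/crop8.png',cv2.resize(a[200:350,250:400],(600,600),interpolation=cv2.INTER_CUBIC))
E
```

```text
177 [[ 0.4289 -0.0672  0.1205]
 [ 0.4298 -0.0624  0.1243]
 [ 0.4364 -0.0482  0.1477]
 [ 0.4465 -0.034   0.1673]
 [ 0.4492 -0.0325  0.1769]]
```

View pics/crop8.png

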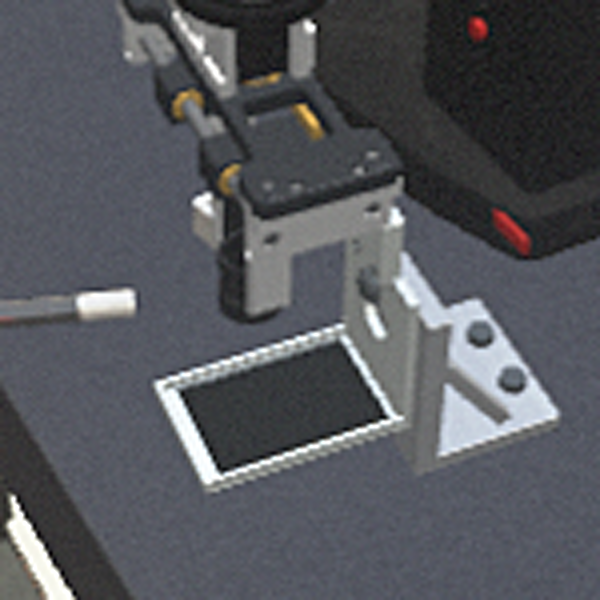

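The loupe is held upright at crop (250,280), with its bottom at z ≈ 0.120, over the shelf at (280,410). Lowering about 85 mm.

Scaled: 85 mm / 1000 = 0.085, 84 mm / 1000 = 0.084.

Call:
arm_command:
  plan:
    - [[0,0,0.035,0,0,0,1],[0,0,0.065,0,0,0,1],[0,0,0.078,0,0,0,1],[0,0,0.081,0,0,0,1],[0,0,0.083,0,0,0,1],[0,0,0.084,0,0,0,1],[0,0,0.085,0,0,0,1],[0,0,0.085,0,0,0,1]]

```text
time_s: 15.5
ee_pos: [0.4441, -0.0501, 0.0079]
eef_rot: [3.142, -0.001, -0.113]
force: [-0.5, 0.1, -0.2]
grip_width: 0.0325
grip_force: 15.0
```

Scaled: 1 mm / 1000 = 0.001, 0.5 mm / 1000 = 0.0005.

Call:
arm_command:
  plan:
    - [[0,0,0.0005,0,0,0,1],[0,0,0.001,0,0,0,1],[0,0,0.001,0,0,0,1]]

```text
time_s: 15.8
ee_pos: [0.4438, -0.0499, 0.0065]
eef_rot: [3.142, -0.0, -0.113]
force: [-0.8, -0.1, 0.7]
grip_width: 0.0324
grip_force: 15.0
```

Scaled: 0.3 mm / 1000 = 0.0003.

Call:
arm_command:
  plan:
    - [[0,0,0.0003,0,0,0,1],[0,0,0.0003,0,0,0,-0.3],[0,0,0.0003,0,0,0,-0.3],[0,0,0.0003,0,0,0,-0.3],[0,0,0.0003,0,0,0,-0.3],[0,0,0.0003,0,0,0,-0.3]]

```text
time_s: 16.4
ee_pos: [0.4438, -0.0499, 0.0062]
eef_rot: [3.142, -0.0, -0.113]
force: [0.2, 0.2, -0.0]
grip_width: 0.061
grip_force: 0.0
```

Scaled: 250 mm / 1000 = 0.25, 200 mm / 1000 = 0.2.

Call:
arm_command:
  plan:
    - [[0,0,-0.015,0,0,0,-0.3],[0,0,-0.04,0,0,0,-0.3],[0,0,-0.08,0,0,0,-0.3],[0,0,-0.12,0,0,0,-0.3],[0,0,-0.16,0,0,0,-0.3],[-0.02,0.05,-0.17,0,0,0,-0.3],[-0.04,0.1,-0.17,0,0,0,-0.3],[-0.06,0.15,-0.17,0,0,0,-0.3],[-0.06,0.2,-0.17,0,0,0,-0.3],[-0.06,0.25,-0.17,0,0,0,-0.3],[-0.06,0.25,-0.17,0,0,0,-0.3]]

```text
time_s: 17.5
ee_pos: [0.3547, -0.2951, 0.176]
eef_rot: [3.141, 0.0, -0.117]
force: [0.4, 0.1, -0.3]
grip_width: 0.0611
grip_force: 0.0
```

```bash
python3 - <<'E'
from h import *
a,d=snap('h','scene');b,e=snap('h','top');print(ctrl.get_obs()['time_s'])
ps=-.12;n=np.array([np.cos(ps),np.sin(ps)]);y=np.array([-np.sin(ps),np.cos(ps)])
for cam,D,bc in(('top',e,[.5265,-.0568]),('scene',d,[.5268,-.0612])):
    P=cloud(cam,D);B=np.array(bc)-.007*n;m=(np.hypot(P[...,0]-.443,P[...,1]+.051)<.035)&(P[...,2]>.06)&(P[...,2]<.09);q=P[m]
    c,r=cv2.minEnclosingCircle(q[:,:2].astype(np.float32));print(cam,len(q),'loupe local',((np.array(c)-B)@n).round(4),((np.array(c)-B)@y).round(4),r,'z',np.percentile(q[:,2],[50,95]))
cv2.imwrite('pics/crop9.png',np.hstack([cv2.resize(a[200:350,250:400],(400,400),interpolation=cv2.INTER_CUBIC),cv2.resize(b[180:330,310:460],(400,400),interpolation=cv2.INTER_CUBIC)]))
E
```

```text
17.6
top 69 loupe local -0.0775 -0.0016 0.01671256497502327 z [0.06971046 0.07344147]
scene 46 loupe local -0.0776 -0.001 0.016185946762561798 z [0.0657986 0.0700053]
```

View pics/crop9.png

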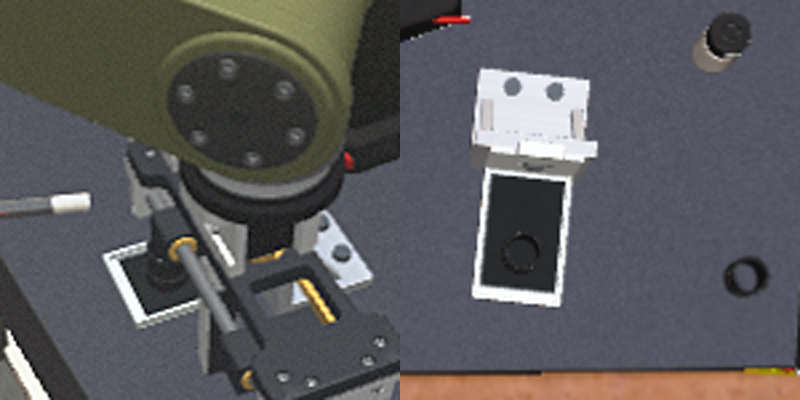

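The loupe stands upright on the shelf at top crop (520,252), at local (-78, -1) mm with its top at z ≈ 0.070. The bracket is hung, the bystanders have not moved, and the robot is clear.

```bash
python3 -c "
from station import ctrl
print(ctrl.hand_in())"
```

```text
the job is handed in; nothing more can be done
None
```

The job is handed in at about 17.6 s of the 53 s allowed: the bracket hangs fully home on the stud, and the farthest loupe stands upright on its shelf, about 1 mm from `shelf_mid`. The gripper is clear and the cylinder square and 1-2-3 block were not touched.

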